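# Hang the specimen frame on both hooks

## Task

Lift the aluminium specimen frame out of its cradle by the tab on top and hang it on the two hooks of the stand, so that both notches under its top bar have dropped over their hooks. Work gently: feel your way along until both notches drop in, never press the frame hard on the stand, and let go only once both hooks are carrying its weight. Leave everything else on the bench as it is.

Things in the scene. Friction and masses are not known exactly. Their poses are not given: they have to be found in the camera images.
- frame: The specimen frame: upright aluminium ladder frame with white plastic test bars, 0.36 to 0.59 kg. 244 mm wide (y), 12 mm thick (x), same front and back. Origin: centre of its underside; z up. Top bar z = 100 to 118 mm; in its underside two notches, open through its thickness, at y = +80 and -80 mm, 11 mm wide (y), 8 mm deep. Below each an open window, |y| = 44 to 110 mm, z = 12 to 100 mm.
- frame_tab (a point): Grip point in the frame's tab, 145 mm above the frame's origin. The tab stands up from the middle of the top bar: 12 mm thick (x), 50 mm wide (y), z = 118 to 163 mm; grip it from above, fingers closing along the frame's x.
- frame_left (a point): Middle of the ceiling of the frame's notch at y = +80 mm, 108 mm above the frame's origin. Fully home it lies about 164 mm above the bench (165 less the hooks' give), on top of the hook's arm; when the bar only rests on the hooks beside the notches it lies 8 mm higher.
- frame_right (a point): The same for the notch at y = -80 mm.
- cradle: Grey plastic cradle fixed to the bench, base 100 x 210 mm (x, y), with two slotted blocks 38 mm high at y = +75 and -75 mm. The frame stands upright in the slots (16 mm wide along x, 18 mm deep), its underside 20 mm above the bench, its axes parallel to the cradle's; it comes out straight up. Origin: centre of the underside.
- stand: Hook stand fixed to the bench: white base plate 110 x 270 mm (x, y), two dark posts at y = +125 and -125 mm, 170 mm tall, a steel rail along y between them, and on the rail's -x side a grey carriage 190 mm long (top 166 mm high) that carries the two steel hooks. Origin: on the bench, midway between the posts, below the carriage's front face (x = 0).
- stand_mid (a point): Point of the stand at x = -13, y = 0, z = 165 mm: middle of the free space for the bar in the hooks (x = 0 to -26 mm), at the height of the hooks' arms; bring the frame in from the stand's -x side, parallel to it, bar above the tips and hooks through the windows. Hooks: round bars 7 mm thick, 160 mm apart (y), level from x = 0 to -30 mm, upper side 165 mm high, then up to a tip 187 mm high.
- stand_rail (a point): Middle of the rail (x = 18, y = 0, z = 149 mm). The hook carriage is clamped anywhere along the rail: the middle between the hooks lies up to 12 mm to either side (stand's +y or -y) of y = 0. No measured pose shows this: slide the bar along the hooks to find it (or look). Sideways it is rigid; the hooks together give downwards 1 mm per 6 N. More than 25 N between frame and stand damages it.
- weight: Steel knobbed test weight, 44 mm across, 60 mm tall; not part of the job, leave it where it is. Origin: on its underside.
- jar: Amber glass jar, 48 mm across, 70 mm tall; not part of the job, leave it where it is. Origin: on its underside.
- screwdriver: Screwdriver lying on the bench; not part of the job, leave it where it is. Origin: on its underside.
- brush: Small brush lying on the bench; not part of the job, leave it where it is. Origin: on its underside.
- tray: White plastic tray 120 x 160 x 30 mm; not part of the job, leave it where it is. Origin: on its underside.
- beaker: Open glass beaker, 70 mm across, 90 mm tall; not part of the job, leave it where it is. Origin: on its underside.
- wash_bottle: White plastic bottle, 60 mm across, 150 mm tall; not part of the job, leave it where it is. Origin: on its underside.
There are look-alikes about, which are no part of the job. What is meant by the frame is not brown or green, and is the larger of those in its own colour.

How it is judged:
By the outcome, as a careful person would: the job done as asked, in the order asked, and still so for the second after the job is handed in, with the robot touching nothing.
It also fails if it takes over 64 s, if anything falls off the work surface, if the arm or the gripper's body presses on something with over 40 N, if the wrist force passes 120 N, or if a joint passes its speed limit or range.

## Robot

A 7-joint arm with a two-finger parallel gripper is mounted at the origin on the work surface. World frame = base frame: x ahead of the robot, y to its left, z up, the work surface at z = 0. Lengths are in m, angles in degrees, forces in N, time in s.
With the tool pointing down it reaches from about 0.425 to 0.875 m from the base axis. Payload 4.7 kg.
Tool frame: the origin (TCP) lies midway between the tips of the shut fingers; the grasp point (between the pads) lies env.grip_point_offset behind it (env.grip_point_offset is the distance from the TCP to the grasp point, in m); z points along the fingers, y is the line along which they close (so a half turn about z gives the same grasp; the last joint's range is limited). The gripper opens to 87 mm and grips with 3 to 60 N. Pads are 19 mm wide; open, the fingers measure 117 mm over their backs; the gripper's body (75 mm by 190 mm) begins 51 mm behind the grasp point.
Start: joints at [-75.911, 18.392, -4.016, 83.108, 1.295, 78.541, -3.26], TCP at [0.149, 0.633, 0.223] pointing down, gripper open.
Joint ranges: [-163.93, 163.93], [-17.29, 119.83], [-79.2, 71.16], [3.27, 140.29], [-89.18, 269.18], [5.43, 117.66], [-154.24, 154.24]. Speed limits (degrees/s): [147.25, 147.25, 180, 180, 180, 180, 180].

## Interface

Orientations are given as [roll, pitch, yaw] about the fixed x, y, z axes, in that order (R = Rz(yaw) Ry(pitch) Rx(roll)).
In Python, from cell import env gives the robot as it stands.
- The arm moves only by the shell command python3 -m creep 'ROWS' [FORCE]. ROWS is a JSON object of lists of equal length, an entry for each row: "translation": the shift along the tool's x, y, z in units of 0.08 m (1.0 is 0.08 m), a list of three; "turn": the turn, a rotation vector about the tool's x, y, z in units of 180 degrees (1.0 is 180 degrees), a list of three; "grip": the opening, from 0 (shut) to 1 (fully open). In form: {"translation": [[x, y, z], ...], "turn": [[ax, ay, az], ...], "grip": [grip, ...]}. A call has 1 to 5 rows; each row shifts and turns the commanded pose from where the row before left it, along the tool's axes as they then stand; what a row does not reach is not made up. A row lasts 1/8 s, in which the tool goes at most 62.5 mm and 10.7 degrees, less where a joint would pass 70% of its speed; a pose out of reach is approached as far as the arm can. A call with a number of a shift or a turn outside -1 to 1 is refused whole. A call with a gripper value outside its range is refused whole. The fingers move at their own pace and stop on an object; FORCE is the grip in N (left out, the last holds). Time passes only in rows, so rows that do not move let the fingers close. It gives the time, the measured TCP pose, the force, the opening and the grip force at its end, in the units of the state.
- env.get_obs(): the state, without advancing time (a new reading comes with each control period).
- env.read_camera(name): name is "side" or "top" or "wrist"; returns a dict with "frame" (420x560x3 uint8, red, green, blue), "z_map" (420x560 float32, m along the optical axis (not along the pixel's ray), 0 where there is no reading), "K" (3x3 intrinsics, pixels), "rvec" (rotation vector, rad) and "tvec" (3), from world to camera coordinates, as OpenCV has them. Camera axes: x right, y down, z forward; pixel columns grow to the right and rows downward; lengths in m; the calibration is good to about 2 mm. A picture is of the moment at which its call begins.
- env.sign_off(): hands the job in; it is judged then, once.
The state is a dict: "time_s": time; "qpos": joint angles; "joint_velocities": joint speeds; "effort": joint torques, N m; "tool_pos": TCP position; "tool_rot": TCP orientation; "force": force on the tool from outside, world axes, zero at the start; "wrist_torque": the same for the moment, N m; "grip_width": finger opening in m; "grasp_force": force on a finger pad.
Only numpy, scipy, OpenCV 4.12 (cv2) and the standard library are available. Lean on these libraries where they do the work, as an engineer would, in place of code of your own. Each camera call takes 0.05 s, during which the arm holds its last target. There are 200 camera calls.

## Working session

There is one attempt and no reset: what is moved stays moved. The work goes in short steps, Python scripts to look and compute and a shell command to move; the robot and the scene stay as the last step left them, time stands still between calls to the robot, and variables do not carry over. Pictures are saved under pics/ and viewed, at most 10 in all, crops included, and the job is handed in when it is done.

```bash
ls; mkdir -p pics; cat > h.py <<'E'
import numpy as np, cv2
from cell import env
def cam(n):
    c=env.read_camera(n); R=cv2.Rodrigues(np.array(c['rvec'],float))[0]; c['R']=R; c['t']=np.array(c['tvec'],float).ravel(); return c
def world(c,u,v,z=None):
    """pixel->world, by plane height z or by depth map"""
    r=np.linalg.inv(c['K'])@np.array([u,v,1.])
    C=-c['R'].T@c['t']; d=c['R'].T@r
    if z is None: return C+d*c['z_map'][int(v),int(u)]
    return C+d*(z-C[2])/d[2]
def cloud(c):
    h,w=c['z_map'].shape; u,v=np.meshgrid(np.arange(w),np.arange(h))
    r=np.stack([u,v,np.ones_like(u)],-1)@np.linalg.inv(c['K']).T*c['z_map'][...,None]
    return (r-c['t'])@c['R']
def save(c,f): cv2.imwrite('pics/'+f,cv2.cvtColor(c['frame'],cv2.COLOR_RGB2BGR))
E
python3 - <<'E'
from h import *
for n in('top','side'):
    c=cam(n); save(c,n+'0.png'); print(n,-c['R'].T@c['t'],c['R'][2],c['K'][0,0])
    np.savez(n+'0.npz',**{k:c[k] for k in('frame','z_map','K','R','t')})
o=env.get_obs(); print(o,env.grip_point_offset)
E
```

```text
pics
top [0.19332915 0.02146186 1.45278384] [ 0.22707645 -0.00371592 -0.97386985] 445.48918732067165
side [ 0.12437002 -0.69533624  1.01639569] [ 0.30670427  0.60470047 -0.7350305 ] 420.7092682196951
{'time_s': 0.1, 'qpos': array([-75.91235173,  18.4336608 ,  -4.01551479,  83.1691391 ,
         1.29570714,  78.54049011,  -3.26107974]), 'joint_velocities': array([ 0.02191994, -0.0416029 , -0.00307706, -0.2530059 , -0.00267382,
       -0.19721577, -0.02262504]), 'effort': array([-1.32935033e-04, -4.92574883e+01, -4.05808305e-01, -3.13396668e+01,
       -6.42389199e-02,  3.94793821e-02,  5.36374716e-05]), 'tool_pos': array([0.14924656, 0.63211757, 0.22157319]), 'tool_rot': array([-1.79901983e+02,  6.21992421e-03,  1.66721024e+02]), 'force': array([0.67060145, 0.20006576, 0.08164649]), 'wrist_torque': array([-0.00333197,  0.00970419,  0.00687007]), 'grasp_force': 0.0, 'grip_width': 0.08718680938571596} 0.0187
```

View pics/top0.png

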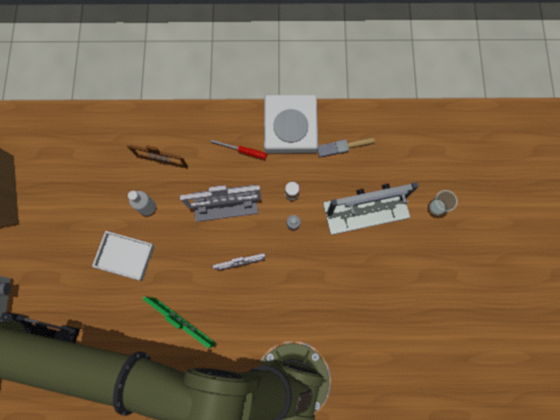

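View pics/side0.png

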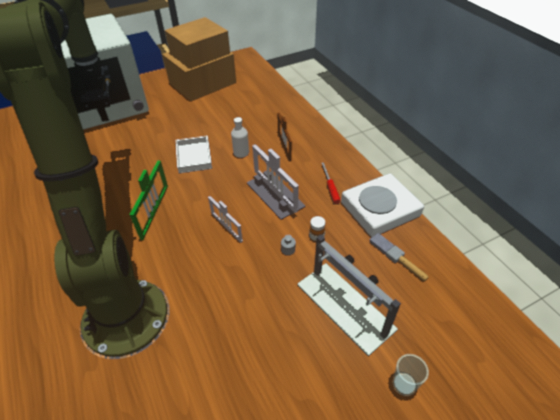

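Look-alikes for the frame (top view): the brown one (158,157), the green one (180,322), the small aluminium one (240,262), and the large aluminium one standing in the grey cradle (221,198). By the description I choose the last. The stand has its posts at (331,208) and (414,188), with the carriage on the robot's side.

```bash
python3 - <<'E'
from h import *
c=dict(np.load('top0.npz')); s=dict(np.load('side0.npz'))
a=cv2.resize(c['frame'][165:240,165:275],None,fx=3.6,fy=3.6,interpolation=2)
b=cv2.resize(c['frame'][165:240,315:425],None,fx=3.6,fy=3.6,interpolation=2)
d=cv2.resize(s['frame'][130:220,230:320],None,fx=3.6,fy=3.6,interpolation=2)[:324,:396]
e=cv2.resize(s['frame'][230:350,290:410],None,fx=2.7,fy=2.7,interpolation=2)
im=np.vstack([np.hstack([a,b]),np.hstack([d,e,np.zeros((324,792-d.shape[1]-e.shape[1],3),np.uint8)])])
cv2.imwrite('pics/crop1.png',im[:,:,::-1])
def rect(P): 
    r=cv2.minAreaRect(P[:,:2].astype(np.float32)*1000); return [np.round(x,1) for x in r]
for n,cc in(('top',c),('side',s)):
    P=cloud(cc); h=P[...,2]; x,y=P[...,0],P[...,1]
    f=(x>.38)&(x<.68)&(y>.08)&(y<.42)
    g=(x>.38)&(x<.68)&(y<-.06)&(y>-.42)
    for nm,m,lo,hi in(('tab',f,.168,.2),('bar',f,.125,.142),('cradlebase',f,.004,.015),('posts/rail',g,.155,.175),('tips',g,.176,.2),('plate',g,.003,.012)):
        q=P[m&(h>lo)&(h<hi)]
        if len(q)>5: print(n,nm,len(q),rect(q),q.mean(0).round(3),q[:,2].max().round(3))
E
```

```text
top tab 84 [array([564.3, 220.2]), array([13.8, 47.9]), np.float64(7.7)] [0.563 0.22  0.18 ] 0.187
top bar 312 [array([564.4, 220.7]), array([ 14.8, 242. ]), np.float64(7.5)] [0.563 0.219 0.135] 0.142
top cradlebase 1102 [array([530. , 250.5]), array([339.3, 298.3]), np.float64(89.7)] [0.538 0.23  0.007] 0.015
top posts/rail 716 [array([ 537.4, -250.4]), array([ 76. , 265.5]), np.float64(12.0)] [ 0.545 -0.251  0.161] 0.175
top tips 13 [array([ 503.4, -260.3]), array([  6.3, 164.1]), np.float64(11.8)] [ 0.505 -0.266  0.184] 0.188
top plate 2160 [array([ 530.4, -240.3]), array([359.4, 299.1]), np.float64(89.8)] [ 0.521 -0.245  0.007] 0.012
side tab 74 [array([560.3, 219.3]), array([14.1, 53.6]), np.float64(7.5)] [0.559 0.217 0.177] 0.185
side bar 280 [array([560.6, 218.9]), array([ 16.7, 245.7]), np.float64(7.5)] [0.56  0.209 0.134] 0.142
side cradlebase 687 [array([536.6, 249.2]), array([279.2, 328.5]), np.float64(2.4)] [0.545 0.21  0.007] 0.014
side posts/rail 1056 [array([ 533.9, -251.6]), array([ 77.3, 267.3]), np.float64(11.6)] [ 0.543 -0.26   0.161] 0.175
side tips 23 [array([ 500.3, -261.5]), array([  6., 167.]), np.float64(11.8)] [ 0.501 -0.265  0.182] 0.188
side plate 3443 [array([ 531.4, -239.8]), array([295.6, 352.2]), np.float64(0.7)] [ 0.53  -0.259  0.008] 0.012
```

View pics/crop1.png

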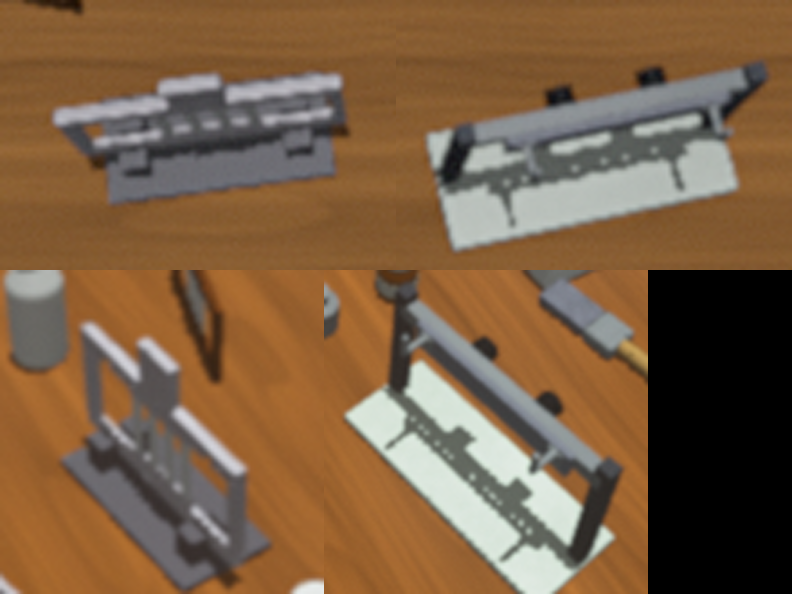

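The crop shows the large aluminium frame upright in its cradle, tab at about (190,95). The stand's two hooks point toward the robot, tips at about (530,165) and (718,120) in the crop. Measured sizes (48 mm tab, 242 mm bar, tips 164 mm apart) fit the description. So the tab is at (0.562, 0.220) with yaw 7.5°, and the tips' midpoint is at (0.502, −0.261) with yaw 11.8°.

```bash
cat >> h.py <<'E'
from scipy.spatial.transform import Rotation as Ro
def plan(p,yaw,n,roll=180.,start=None):
    """print row numbers (units of the moves) to go straight to p,yaw in n rows"""
    o=env.get_obs(); q=np.array(o['tool_pos']); A=Ro.from_euler('xyz',o['tool_rot'],degrees=True); B=Ro.from_euler('xyz',[roll,0,yaw],degrees=True)
    w=(A.inv()*B).as_rotvec()/n; d=(np.array(p)-q)/n
    for i in range(n):
        Ai=A*Ro.from_rotvec(w*i); print(i,(Ai.inv().apply(d)/.08).round(3),(w/np.pi).round(4))
E
python3 -c "
from h import *
plan([.562,.220,.265],97.5,12)"
```

```text
0 [-0.517 -0.319 -0.045] [-0.     0.     0.032]
1 [-0.547 -0.266 -0.045] [-0.     0.     0.032]
2 [-0.57  -0.209 -0.045] [-0.     0.     0.032]
3 [-0.589 -0.151 -0.045] [-0.     0.     0.032]
4 [-0.601 -0.091 -0.045] [-0.     0.     0.032]
5 [-0.607 -0.03  -0.045] [-0.     0.     0.032]
6 [-0.607  0.031 -0.045] [-0.     0.     0.032]
7 [-0.601  0.092 -0.045] [-0.     0.     0.032]
8 [-0.588  0.152 -0.045] [-0.     0.     0.032]
9 [-0.57   0.21  -0.045] [-0.     0.     0.032]
10 [-0.546  0.266 -0.045] [-0.     0.     0.032]
11 [-0.517  0.32  -0.045] [-0.     0.     0.032]
```

```bash
python3 -m creep '{"translation":[[-0.52,-0.32,-0.1],[-0.55,-0.27,-0.1],[-0.57,-0.21,-0.1],[-0.59,-0.15,-0.1],[-0.6,-0.09,-0.1]],"turn":[[0,0,0.032],[0,0,0.032],[0,0,0.032],[0,0,0.032],[0,0,0.032]],"grip":[1,1,1,1,1]}' && python3 -m creep '{"translation":[[-0.61,-0.03,0],[-0.61,0.03,0],[-0.6,0.09,0],[-0.59,0.15,0],[-0.57,0.21,0]],"turn":[[0,0,0.032],[0,0,0.032],[0,0,0.032],[0,0,0.032],[0,0,0.032]],"grip":[1,1,1,1,1]}' && python3 -m creep '{"translation":[[-0.55,0.27,0],[-0.52,0.32,0],[0,0,0],[0,0,0]],"turn":[[0,0,0.032],[0,0,0.032],[0,0,0],[0,0,0]],"grip":[1,1,1,1]}'
python3 - <<'E'
from h import *
c=cam('wrist'); save(c,'w1.png'); P=cloud(c); h=P[...,2]
print(-c['R'].T@c['t'],c['R'][2])
for nm,lo,hi in(('tab',.172,.2),('bar',.128,.145)):
    m=(h>lo)&(h<hi)&(P[...,0]>.5)&(P[...,0]<.62)&(P[...,1]>.08)&(P[...,1]<.36); q=P[m]
    if len(q)>5: r=cv2.minAreaRect(q[:,:2].astype(np.float32)*1000); print(nm,len(q),r,np.percentile(q[:,2],[5,50,95]))
plan([.562,.220,.265],97.5,1)
E
```

```text
time_s: 0.72
tool_pos: [0.3227, 0.4589, 0.2624]
tool_rot: [-180.0, 0.0, 137.7]
force: [1.3, 0.7, 0.9]
grip_width: 0.0871
grasp_force: 0.0
time_s: 1.35
tool_pos: [0.4947, 0.2869, 0.2622]
tool_rot: [-180.0, -0.0, 108.9]
force: [-0.2, -0.4, -0.4]
grip_width: 0.0868
grasp_force: 0.0
time_s: 1.85
tool_pos: [0.5628, 0.2198, 0.262]
tool_rot: [-179.9, -0.0, 97.6]
force: [-0.6, 0.2, 0.0]
grip_width: 0.0866
grasp_force: 0.0
[0.55260567 0.28876448 0.42385627] [ 0.03234527 -0.25106952 -0.96742849]
tab 938 ((562.1664428710938, 222.08071899414062), (11.251882553100586, 49.39900588989258), 7.836772441864014) [0.18107151 0.18250924 0.1836654 ]
bar 2156 ((562.6024780273438, 221.0484161376953), (11.593372344970703, 244.1208953857422), 7.4748854637146) [0.13641341 0.13763914 0.1388373 ]
0 [-0.007 -0.006 -0.036] [-0.0004 -0.0002  0.0013]
```

View pics/w1.png

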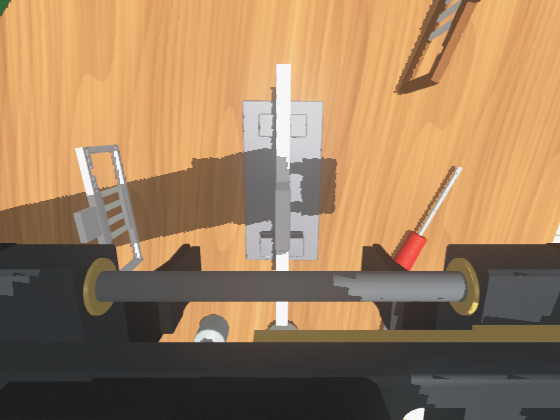

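The wrist view shows the tab at (283,210) centred between the fingers. It puts the frame's centre at (0.5623, 0.2215) with yaw 7.5° and the tab top at 183 mm, which agrees with the earlier measurement. Going down to grip.

```bash
python3 -m creep '{"translation":[[0.02,0,0.4],[0,0,0.4],[0,0,0.35],[0,0,0.3],[0,0,0]],"turn":[[0,0,0],[0,0,0],[0,0,0],[0,0,0],[0,0,0]],"grip":[1,1,1,1,1]}' 30 && python3 -m creep '{"translation":[[0,0,0],[0,0,0],[0,0,0],[0,0,0],[0,0,0]],"turn":[[0,0,0],[0,0,0],[0,0,0],[0,0,0],[0,0,0]],"grip":[0,0,0,0,0]}' 30
```

```text
time_s: 2.52
tool_pos: [0.5606, 0.222, 0.1446]
tool_rot: [-179.7, 0.0, 97.8]
force: [-0.4, -0.0, -0.2]
grip_width: 0.0868
grasp_force: 0.0
time_s: 3.15
tool_pos: [0.5632, 0.2208, 0.1467]
tool_rot: [180.0, -0.0, 97.6]
force: [-0.4, 0.8, -0.2]
grip_width: 0.045
grasp_force: 0.0
```

```bash
python3 -m creep '{"translation":[[0,0,0],[0,0,0],[0,0,0],[0,0,0],[0,0,0]],"turn":[[0,0,0],[0,0,0],[0,0,0],[0,0,0],[0,0,0]],"grip":[0,0,0,0,0]}' 30 && python3 -m creep '{"translation":[[0,0,0],[0,0,0],[0,0,-0.05],[0,0,-0.1],[0,0,0]],"turn":[[0,0,0],[0,0,0],[0,0,0],[0,0,0],[0,0,0]],"grip":[0,0,0,0,0]}' 30
```

```text
time_s: 3.78
tool_pos: [0.5633, 0.2208, 0.1466]
tool_rot: [180.0, -0.0, 97.6]
force: [0.0, -0.5, -0.0]
grip_width: 0.0125
grasp_force: 30.0
time_s: 4.4
tool_pos: [0.5635, 0.2209, 0.1593]
tool_rot: [179.9, -0.0, 97.6]
force: [0.1, 0.4, -5.1]
grip_width: 0.0118
grasp_force: 30.0
```

```bash
python3 -m creep '{"translation":[[0,0,-0.3],[0,0,-0.5],[0,0,-0.6],[0,0,-0.6],[0,0,-0.33]],"turn":[[0,0,0],[0,0,0],[0,0,0],[0,0,0],[0,0,0]],"grip":[0,0,0,0,0]}' 30 
python3 -c "
from h import *
plan([.4495,-.272,.345],101.8,14)"
```

```text
time_s: 5.03
tool_pos: [0.5637, 0.2208, 0.3481]
tool_rot: [179.8, -0.1, 97.6]
force: [0.0, -0.6, -4.9]
grip_width: 0.0122
grasp_force: 30.0
0 [-0.423 -0.159  0.002] [ 0.0001 -0.     -0.0017]
1 [-0.422 -0.161  0.002] [ 0.0001 -0.     -0.0017]
2 [-0.421 -0.164  0.002] [ 0.0001 -0.     -0.0017]
3 [-0.42  -0.166  0.002] [ 0.0001 -0.     -0.0017]
4 [-0.419 -0.168  0.002] [ 0.0001 -0.     -0.0017]
5 [-0.418 -0.17   0.002] [ 0.0001 -0.     -0.0017]
6 [-0.417 -0.172  0.002] [ 0.0001 -0.     -0.0017]
7 [-0.417 -0.175  0.002] [ 0.0001 -0.     -0.0017]
8 [-0.416 -0.177  0.002] [ 0.0001 -0.     -0.0017]
9 [-0.415 -0.179  0.002] [ 0.0001 -0.     -0.0017]
10 [-0.414 -0.181  0.002] [ 0.0001 -0.     -0.0017]
11 [-0.413 -0.183  0.003] [ 0.0001 -0.     -0.0017]
12 [-0.412 -0.186  0.003] [ 0.0001 -0.     -0.0017]
13 [-0.411 -0.188  0.003] [ 0.0001 -0.     -0.0017]
```

```bash
python3 -m creep '{"translation":[[-0.2,-0.08,0],[-0.42,-0.16,0],[-0.42,-0.16,0],[-0.42,-0.16,0],[-0.42,-0.17,0]],"turn":[[0,0,-0.002],[0,0,-0.002],[0,0,-0.002],[0,0,-0.002],[0,0,-0.002]],"grip":[0,0,0,0,0]}' 30 && python3 -m creep '{"translation":[[-0.42,-0.17,0],[-0.42,-0.17,0],[-0.42,-0.17,0],[-0.42,-0.18,0],[-0.42,-0.18,0]],"turn":[[0,0,-0.002],[0,0,-0.002],[0,0,-0.002],[0,0,-0.002],[0,0,-0.002]],"grip":[0,0,0,0,0]}' 30 && python3 -m creep '{"translation":[[-0.42,-0.18,0],[-0.42,-0.18,0],[-0.42,-0.18,0],[-0.41,-0.18,0],[-0.2,-0.1,0]],"turn":[[0,0,-0.002],[0,0,-0.002],[0,0,0],[0,0,0],[0,0,0]],"grip":[0,0,0,0,0]}' 30
python3 -m creep '{"translation":[[0,0,0],[0,0,0]],"turn":[[0,0,0],[0,0,0]],"grip":[0,0]}' 30
python3 - <<'E'
from h import *
c=cam('wrist'); save(c,'w2.png')
def rep(n,c):
    P=cloud(c); h=P[...,2];x,y=P[...,0],P[...,1]
    a=np.radians(11.8); g=(y<-.06)&(y>-.42)&(x>.44)&(x<.62)
    m=g&(h>.18)&(h<.19)
    k,l=cv2.connectedComponents(m.astype(np.uint8))
    for i in range(1,k):
        q=P[l==i]
        if len(q)>4: print(n,'tip',len(q),q.mean(0).round(4),q.min(0).round(4),q.max(0).round(4))
rep('w',c)
for n in('top','side'): rep(n,cam(n))
plan([.4495,-.272,.345],101.8,1)
E
```

```text
time_s: 5.65
tool_pos: [0.5256, 0.0607, 0.3426]
tool_rot: [-179.8, 0.0, 99.4]
force: [0.5, 0.8, -4.4]
grip_width: 0.0115
grasp_force: 30.0
time_s: 6.28
tool_pos: [0.4861, -0.1164, 0.3427]
tool_rot: [-179.8, -0.1, 101.2]
force: [0.5, -0.4, -5.5]
grip_width: 0.0116
grasp_force: 30.0
time_s: 6.9
tool_pos: [0.4511, -0.277, 0.3428]
tool_rot: [-179.8, -0.1, 101.7]
force: [0.2, 0.1, -5.0]
grip_width: 0.0117
grasp_force: 30.0
time_s: 7.15
tool_pos: [0.454, -0.2728, 0.3438]
tool_rot: [-179.9, -0.1, 102.0]
force: [-0.2, 0.5, -4.2]
grip_width: 0.0116
grasp_force: 30.0
w tip 46 [ 0.4844 -0.1825  0.1858] [ 0.4814 -0.1857  0.1811] [ 0.4876 -0.1792  0.1879]
top tip 6 [ 0.4869 -0.1823  0.1841] [ 0.4838 -0.1862  0.1813] [ 0.4906 -0.18    0.1893]
0 [ 0.021 -0.062 -0.006] [-0.0001 -0.0003  0.0014]
```

View pics/w2.png

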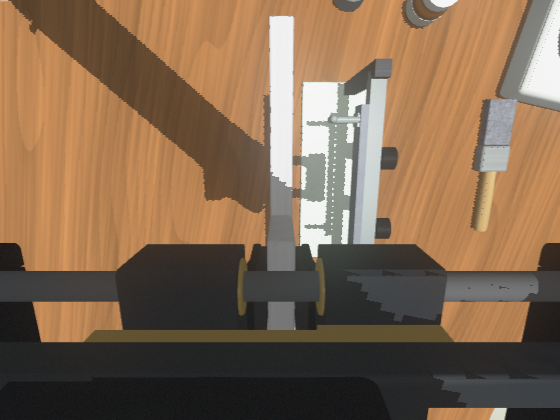

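The wrist view shows the left hook tip at (345,119), with the carriage and rail to its right and the held frame parallel at (282,130). Next I measure the frame in hand and the carriage face in stand axes.

```bash
cat >> h.py <<'E'
def stand(P,yaw=11.8,o=(.5008,-.2608)):
    a=np.radians(yaw); d=P[...,:2]-np.array(o)
    return np.stack([d[...,0]*np.cos(a)+d[...,1]*np.sin(a),-d[...,0]*np.sin(a)+d[...,1]*np.cos(a),P[...,2]],-1)
E
python3 - <<'E'
from h import *
c=cam('wrist'); P=cloud(c); S=stand(P)*1000; h=S[...,2]; tz=env.get_obs()['tool_pos']; print(tz,stand(tz)*1000)
q=P[(abs(h-(tz[2]*1000-8.3))<6)&(abs(S[...,0]-stand(tz)[0]*1000)<40)&(S[...,1]>20)]
r=cv2.minAreaRect(q[:,:2].astype(np.float32)*1000);print('bar',len(q),r,np.percentile(q[:,2],[5,50,95]))
qs=stand(q)*1000; print('bar stand x,y range',np.percentile(qs,[1,99],0))
print('fit angle',np.degrees(np.arctan(-np.polyfit(q[:,1],q[:,0],1)[0])), 'x at y=122..60', np.median(qs[:,0]))
for y in (30,60,90):
  m=(abs(S[...,1]-y)<6)&(h>161)&(h<172)&(S[...,0]>5); z=S[m]; print(y,len(z),np.percentile(z[:,0],[2,98]) if len(z) else '')
m=(h>172-8)&(h<176)&(S[...,1]>100)&(S[...,0]>0); z=S[m]; print('post',z.min(0),z.max(0))
m=(h>160)&(h<168)&(S[...,0]>12)&(S[...,1]<110)&(S[...,0]<60); q=P[m]; print('rail',cv2.minAreaRect(q[:,:2].astype(np.float32)*1000))
E
```

```text
[ 0.45474414 -0.27287582  0.34469141] [-47.55203349  -2.40238953 344.69140521]
bar 4710 ((438.193115234375, -200.9568328857422), (12.049201965332031, 98.69336700439453), 12.033553123474121) [0.33456685 0.33569386 0.33683739]
bar stand x,y range [[-54.93261891  23.7717797  334.01015706]
 [-43.20197677 119.6972489  337.73215343]]
fit angle 11.818728423990391 x at y=122..60 -49.067070478601096
30 98 [30.24107021 40.2766142 ]
60 103 [30.342917   38.06190503]
90 114 [28.49789448 38.10008701]
post [ 39.95709834 120.00744166 164.05875766] [ 56.56331567 135.78425989 171.42493925]
rail ((536.6717529296875, -230.89852905273438), (42.084999084472656, 147.95199584960938), 19.56136703491211)
```

```bash
python3 -m creep '{"translation":[[0.03,0,0.2],[0,0,0.4],[0,0,0.45],[0,0,0.35],[0,0,0.07]],"turn":[[0,0,0],[0,0,0],[0,0,0],[0,0,0],[0,0,0]],"grip":[0,0,0,0,0]}' 30 && python3 -m creep '{"translation":[[0,0,0],[0,0.15,0],[0,0.3,0],[0,0.25,0],[0,0.12,0]],"turn":[[0,0,0],[0,0,0],[0,0,0],[0,0,0],[0,0,0]],"grip":[0,0,0,0,0]}' 30 && python3 -m creep '{"translation":[[0,0,0],[0,0,0]],"turn":[[0,0,0],[0,0,0]],"grip":[0,0]}' 30
python3 - <<'E'
from h import *
for n in('wrist','top'):
  c=cam(n); P=cloud(c); S=stand(P)*1000; h=S[...,2]; tz=env.get_obs()['tool_pos']; ts=stand(tz)*1000; print(n,tz,ts)
  q=P[(abs(h-ts[2]+9)<5)&(abs(S[...,0]-ts[0])<12)&((S[...,1]-ts[1])>30)]; qs=stand(q)*1000
  print('bar',len(q),np.percentile(qs,[1,50,99],0).round(1),np.degrees(np.arctan(-np.polyfit(q[:,1],q[:,0],1)[0])))
  m=(abs(S[...,1]-80)<7)&(h>178)&(h<190)&(S[...,0]<10); z=S[m]; print('tip',len(z),z.mean(0) if len(z) else '')
  m=(abs(S[...,1]-60)<20)&(h>160)&(h<169)&(S[...,0]>20); z=S[m]; print('carr',len(z),np.percentile(z[:,0],[2,98]) if len(z) else '')
  save(c,n+'3.png')
E
```

```text
time_s: 7.98
tool_pos: [0.4524, -0.2702, 0.2247]
tool_rot: [-179.8, -0.2, 102.0]
force: [-0.3, 0.7, -3.5]
grip_width: 0.0117
grasp_force: 30.0
time_s: 8.6
tool_pos: [0.5205, -0.2571, 0.2279]
tool_rot: [179.9, 0.1, 102.1]
force: [-0.4, 0.4, -4.5]
grip_width: 0.0119
grasp_force: 30.0
time_s: 8.85
tool_pos: [0.5174, -0.2587, 0.2275]
tool_rot: [-180.0, 0.0, 101.9]
force: [0.7, -0.2, -4.3]
grip_width: 0.0119
grasp_force: 30.0
wrist [ 0.5173716  -0.25868599  0.22754251] [ 16.65370768  -1.31949558 227.54251018]
bar 4486 [[  9.6  29.8 217. ]
 [ 15.5  80.  218.6]
 [ 21.3 120.6 220.1]] 11.61859259028008
tip 116 [  0.9317448   79.90847154 185.66172713]
carr 921 [25.67364122 70.35422645]
top [ 0.5174241  -0.2586125   0.22758068] [ 16.72012331  -1.25828748 227.58067749]
bar 116 [[ 11.6  38.8 213.7]
 [ 17.4  80.  217.7]
 [ 23.8 119.9 222.7]] 12.024411002167058
tip 5 [  1.55694461  80.20339659 185.12102283]
carr 38 [34.72213419 73.49928811]
```

View pics/wrist3.png

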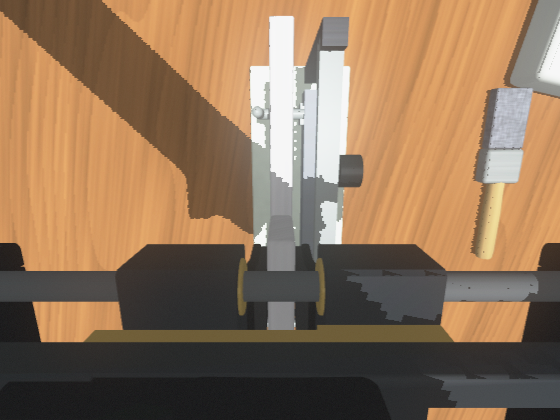

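The wrist view shows the bar above the left hook, between the tip at (258,112) and the carriage, with the hook passing through the window. The frame's centre is about 1 mm toward −y, so I correct that while lowering.

```bash
python3 -m creep '{"translation":[[0.013,0.015,0.1],[0,0,0.15],[0,0,0.1],[0,0,0.04],[0,0,0]],"turn":[[0,0,0],[0,0,0],[0,0,0],[0,0,0],[0,0,0]],"grip":[0,0,0,0,0]}' 30 && python3 -m creep '{"translation":[[0,0,0],[0,0,0],[0,0,0.025],[0,0,0],[0,0,0]],"turn":[[0,0,0],[0,0,0],[0,0,0],[0,0,0],[0,0,0]],"grip":[0,0,0,0,0]}' 30 && python3 -m creep '{"translation":[[0,0,0.02],[0,0,0],[0,0,0]],"turn":[[0,0,0],[0,0,0],[0,0,0]],"grip":[0,0,0]}' 30
```

```text
time_s: 9.57
tool_pos: [0.5189, -0.2568, 0.1958]
tool_rot: [-180.0, -0.0, 101.9]
force: [0.2, 0.0, -4.2]
grip_width: 0.012
grasp_force: 30.0
time_s: 10.2
tool_pos: [0.5191, -0.2568, 0.1941]
tool_rot: [180.0, -0.0, 101.9]
force: [0.4, 0.3, -4.7]
grip_width: 0.0117
grasp_force: 30.0
time_s: 10.58
tool_pos: [0.5191, -0.2568, 0.1925]
tool_rot: [180.0, -0.0, 101.9]
force: [1.0, -0.2, -4.9]
grip_width: 0.0117
grasp_force: 30.0
```

```bash
Z='"turn":[[0,0,0],[0,0,0],[0,0,0]],"grip":[0,0,0]'; python3 -m creep '{"translation":[[0,0,0.015],[0,0,0],[0,0,0]],"turn":[[0,0,0],[0,0,0],[0,0,0]],"grip":[0,0,0]}' 30 && python3 -m creep '{"translation":[[0,0,0.012],[0,0,0],[0,0,0]],"turn":[[0,0,0],[0,0,0],[0,0,0]],"grip":[0,0,0]}' 30
```

```text
time_s: 10.95
tool_pos: [0.519, -0.2568, 0.1913]
tool_rot: [-180.0, -0.0, 101.9]
force: [-0.3, 0.1, -3.9]
grip_width: 0.012
grasp_force: 30.0
time_s: 11.32
tool_pos: [0.5191, -0.2568, 0.1904]
tool_rot: [180.0, -0.0, 101.9]
force: [-0.1, 0.0, -4.3]
grip_width: 0.0119
grasp_force: 30.0
```

```bash
python3 -m creep '{"translation":[[0,0,0.015],[0,0,0],[0,0,0]],"turn":[[0,0,0],[0,0,0],[0,0,0]],"grip":[0,0,0]}' 30 && python3 -m creep '{"translation":[[0,0,0.012],[0,0,0],[0,0,0]],"turn":[[0,0,0],[0,0,0],[0,0,0]],"grip":[0,0,0]}' 30
```

```text
time_s: 11.7
tool_pos: [0.519, -0.2568, 0.1892]
tool_rot: [-180.0, -0.0, 101.9]
force: [-0.5, 0.1, -3.6]
grip_width: 0.0118
grasp_force: 30.0
time_s: 12.08
tool_pos: [0.5191, -0.2568, 0.1882]
tool_rot: [180.0, -0.0, 101.9]
force: [-0.4, 0.1, -4.9]
grip_width: 0.0119
grasp_force: 30.0
```

```bash
python3 - <<'E'
from h import *
c=cam('wrist'); P=cloud(c); S=stand(P)*1000; h=S[...,2]; tz=env.get_obs()['tool_pos']; ts=stand(tz)*1000
q=P[(abs(h-ts[2]+9)<6)&(abs(S[...,0]-ts[0])<12)&((S[...,1]-ts[1])>30)]; qs=stand(q)*1000
print(ts,'bar',len(q),np.percentile(qs,[1,50,99],0).round(1))
E
```

```text
[1.86813115e+01 1.57833470e-01 1.88221175e+02] bar 4480 [[ 11.5  31.3 177.7]
 [ 17.4  81.4 179.3]
 [ 23.2 122.1 180.8]]
```

The bar's underside is at 161 mm, below the hook tops, and the wrist still carries the full weight. So both notches are dropping over the hooks freely, and I continue down.

```bash
python3 -m creep '{"translation":[[0,0,0.02],[0,0,0],[0,0,0]],"turn":[[0,0,0],[0,0,0],[0,0,0]],"grip":[0,0,0]}' 30 && python3 -m creep '{"translation":[[0,0,0.015],[0,0,0],[0,0,0]],"turn":[[0,0,0],[0,0,0],[0,0,0]],"grip":[0,0,0]}' 30 && python3 -m creep '{"translation":[[0,0,0.012],[0,0,0],[0,0,0]],"turn":[[0,0,0],[0,0,0],[0,0,0]],"grip":[0,0,0]}' 30
```

```text
time_s: 12.5
tool_pos: [0.519, -0.2568, 0.1866]
tool_rot: [180.0, -0.0, 101.9]
force: [0.3, 0.6, -4.0]
grip_width: 0.0115
grasp_force: 30.0
time_s: 12.88
tool_pos: [0.5191, -0.2568, 0.1854]
tool_rot: [180.0, -0.0, 101.9]
force: [0.1, -0.7, -3.9]
grip_width: 0.0116
grasp_force: 30.0
time_s: 13.25
tool_pos: [0.519, -0.2568, 0.1845]
tool_rot: [-180.0, -0.0, 101.9]
force: [-0.3, -0.3, -4.4]
grip_width: 0.012
grasp_force: 30.0
```

```bash
python3 -m creep '{"translation":[[0,0,0.008],[0,0,0],[0,0,0]],"turn":[[0,0,0],[0,0,0],[0,0,0]],"grip":[0,0,0]}' 30 && python3 -m creep '{"translation":[[0,0,0.008],[0,0,0],[0,0,0]],"turn":[[0,0,0],[0,0,0],[0,0,0]],"grip":[0,0,0]}' 30
```

```text
time_s: 13.62
tool_pos: [0.5191, -0.2568, 0.1838]
tool_rot: [180.0, -0.0, 101.9]
force: [-0.0, -0.1, -3.9]
grip_width: 0.0117
grasp_force: 30.0
time_s: 14.0
tool_pos: [0.5191, -0.2568, 0.1833]
tool_rot: [180.0, -0.0, 101.9]
force: [0.4, -0.3, -2.2]
grip_width: 0.0121
grasp_force: 30.0
```

```bash
python3 -m creep '{"translation":[[0,0,0.006],[0,0,0],[0,0,0]],"turn":[[0,0,0],[0,0,0],[0,0,0]],"grip":[0,0,0]}' 30 && python3 -m creep '{"translation":[[0,0,0.002],[0,0,0],[0,0,0]],"turn":[[0,0,0],[0,0,0],[0,0,0]],"grip":[0,0,0]}' 30
python3 - <<'E'
from h import *
print(env.get_obs()['wrist_torque'])
for n in('wrist','side'):
  c=cam(n); P=cloud(c); S=stand(P)*1000; ts=stand(env.get_obs()['tool_pos'])*1000
  d=S-ts; q=S[(abs(d[...,2]+9)<6)&(abs(d[...,0])<12)&(abs(d[...,1])>35)]
  print(n,'bar',len(q),np.percentile(q,[1,50,99],0).round(1).tolist(),'dz/dy',np.polyfit(q[:,1],q[:,2],1)[0])
cv2.imwrite('pics/s4.png',cv2.resize(c['frame'][220:340,280:430],None,fx=5,fy=5,interpolation=2)[:,:,::-1])
E
```

```text
time_s: 14.38
tool_pos: [0.5192, -0.2568, 0.1829]
tool_rot: [180.0, 0.0, 101.9]
force: [-1.0, 0.7, -0.9]
grip_width: 0.0121
grasp_force: 30.0
time_s: 14.75
tool_pos: [0.5191, -0.2568, 0.1827]
tool_rot: [180.0, 0.0, 101.9]
force: [-1.0, 0.9, 1.1]
grip_width: 0.0123
grasp_force: 30.0
[-0.02920244  0.23765977  0.07793782]
wrist bar 4284 [[11.6, 36.2, 172.1], [17.5, 83.3, 173.8], [23.3, 122.1, 175.3]] dz/dy -0.0012816098387658473
side bar 253 [[9.5, -121.2, 167.9], [15.6, -70.3, 172.7], [22.5, 121.2, 176.3]] dz/dy 0.0012790042580768399
```

View pics/s4.png

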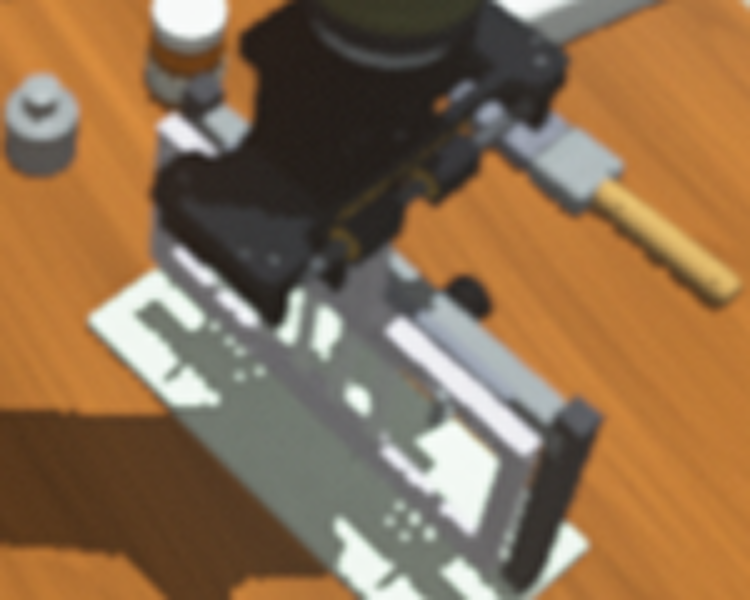

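The view shows the bar lying low and level between the tips and the carriage, the right hook at (440,405) inside the window. The bar top is at 174 mm and level within 0.3 mm, which is the fully home height, and the wrist no longer carries weight. Releasing.

```bash
python3 -m creep '{"translation":[[0,0,0],[0,0,0],[0,0,0],[0,0,0],[0,0,0]],"turn":[[0,0,0],[0,0,0],[0,0,0],[0,0,0],[0,0,0]],"grip":[0.25,0.4,0.5,0.5,0.5]}' 10 && python3 -m creep '{"translation":[[0,0,0],[0,0,0],[0,0,-0.05],[0,0,-0.1],[0,0,-0.15]],"turn":[[0,0,0],[0,0,0],[0,0,0],[0,0,0],[0,0,0]],"grip":[0.5,0.5,0.5,0.5,0.5]}'
```

```text
time_s: 15.48
tool_pos: [0.5191, -0.2568, 0.1826]
tool_rot: [180.0, 0.0, 101.9]
force: [-0.4, 0.2, -0.4]
grip_width: 0.0429
grasp_force: 0.0
time_s: 16.1
tool_pos: [0.519, -0.2568, 0.2072]
tool_rot: [-180.0, -0.0, 101.9]
force: [0.3, -0.2, -0.7]
grip_width: 0.0434
grasp_force: 0.0
```

```bash
python3 -m creep '{"translation":[[0,0,-0.3],[0,0,-0.5],[0,0,-0.5],[0,0,-0.2],[0,0,0]],"turn":[[0,0,0],[0,0,0],[0,0,0],[0,0,0],[0,0,0]],"grip":[0.5,0.5,0.5,0.5,0.5]}' && python3 -m creep '{"translation":[[0,0,0],[0,0,0],[0,0,0],[0,0,0],[0,0,0]],"turn":[[0,0,0],[0,0,0],[0,0,0],[0,0,0],[0,0,0]],"grip":[0.5,0.5,0.5,0.5,0.5]}'
python3 - <<'E'
from h import *
for n in('wrist','side'):
  c=cam(n); S=stand(cloud(c))*1000
  q=S[(abs(S[...,2]-174)<7)&(abs(S[...,0]-17)<11)&(abs(S[...,1])>30)&(abs(S[...,1])<123)]
  print(n,'bar',len(q),np.percentile(q,[1,50,99],0).round(1).tolist(),'dz/dy',np.polyfit(q[:,1],q[:,2],1)[0])
cv2.imwrite('pics/s5.png',cv2.resize(c['frame'][220:340,280:430],None,fx=5,fy=5,interpolation=2)[:,:,::-1])
E
```

```text
time_s: 16.73
tool_pos: [0.5194, -0.2572, 0.3275]
tool_rot: [179.9, 0.0, 101.9]
force: [-0.3, -1.0, -1.2]
grip_width: 0.0438
grasp_force: 0.0
time_s: 17.35
tool_pos: [0.519, -0.2568, 0.3264]
tool_rot: [-180.0, -0.0, 101.9]
force: [-0.2, -0.3, -0.3]
grip_width: 0.044
grasp_force: 0.0
wrist bar 1747 [[11.7, -118.1, 172.0], [17.4, 62.9, 173.8], [23.2, 122.0, 175.5]] dz/dy -0.0001807825689675747
side bar 408 [[9.4, -121.1, 167.3], [15.0, -41.5, 172.5], [23.2, 119.9, 176.3]] dz/dy 6.646392390404827e-05
```

View pics/s5.png

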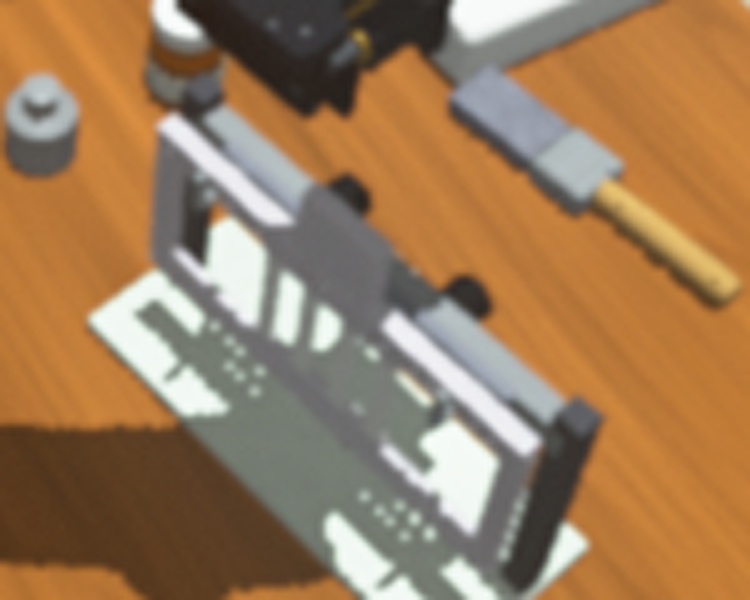

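The frame hangs level on both hooks, seen at (205,180) and (437,405), with its bar top at 174 mm. The gripper is clear of it.

```bash
python3 -c "
from cell import env
print(env.sign_off())"
```

```text
the job is handed in; nothing more can be done
None
```

The frame hangs level on the stand with both notches fully home on their hooks, the gripper is clear above it, and the job was handed in at about 17.5 s on the robot's clock.

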